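Pop the incubator hatch and load the red vial

ROBOT

A 7-joint arm with a two-finger parallel gripper is mounted at the origin on a cart in front of the work surface, level with it; the furniture and walls round the work are solid. World frame = base frame: x ahead of the robot, y to its left, z up, the work surface at z = 0. Lengths are in m, angles in rad, forces in N, time in s.
With the tool pointing down it reaches from about 0.35 to 0.9 m from the base axis. Payload 8.1 kg.
Tool frame: the origin (TCP) lies midway between the tips of the shut fingers; the grasp point (between the pads) lies 19 mm behind it (arm.pinch_z is the distance from the TCP to the grasp point, in m); z points along the fingers, y is the direction in which the jaws open and shut (so a half turn about z gives the same grasp; the last joint's range is limited). The gripper opens to 92 mm and grips with 3 to 60 N. Pads are 19 mm wide; open, the fingers measure 130 mm over their backs; the gripper's body (75 mm by 190 mm) begins 47 mm behind the grasp point.
Start: joints at [1.171, 0.434, 0.025, 1.573, -0.012, 1.134, -0.075], TCP at [0.183, -0.598, 0.227] pointing down, gripper open.
Joint ranges: [-2.62, 2.62], [-0.44, 2.09], [-1.27, 1.32], [0.08, 2.57], [-1.32, 4.46], [0.12, 2], [-2.74, 2.74]. Speed limits (rad/s): [2.22, 2.22, 3.01, 3.01, 3.14, 3.14, 3.14].

INTERFACE

Orientations are given as a rotation vector (axis times angle).
In Python, from cell import arm, eyes gives the robot as it stands.
- The arm moves only by the tool apply_moves, never from a script. Its argument "targets" is one flat list of numbers, 5 for each row, row after row: the closure, from 0 (fully open) to 1 (shut), then the shift along the tool's x, y, z each as a share of 40 cm, from -1 to 1, then the turn about the tool's z as a share of pi/2 rad, from -1 to 1. A call has 1 to 20 rows; each row shifts and turns the commanded pose from where the row before left it, along the tool's axes as they then stand; what a row does not reach is not made up. A row lasts 1/8 s, in which the tool goes at most 62.5 mm and 10.7 degrees, less where a joint would pass 70% of its speed; a pose out of reach is approached as far as the arm can. A call with a number of a shift or a turn outside -1 to 1 is refused whole. A call with a gripper value outside its range is refused whole. The fingers move at their own pace and stop on an object; "grip_force" is the grip in N (left out, the last holds). Time passes only in rows, so rows that do not move let the fingers close. It gives the time, the measured TCP pose, the force and the opening at its end, in the units of the state.
- arm.observe(): the state, without advancing time (a new reading comes with each control period).
- eyes.get_image(name): name is "scene" or "top" or "wrist"; returns the picture (384x512x3 uint8, red, green, blue); there is no depth.
- eyes.camera_params(name): a dict with "camera_matrix" (3x3 intrinsics, pixels), "distortion" ([k1, k2, p1, p2, k3] as OpenCV has them; the pictures are not rectified), "xyz" and "attitude" of the camera in the world; the wrist camera has in their place "hand_eye" (4x4, takes a point from camera to tool coordinates, whose origin is the TCP and whose axes are the flange's). Camera axes: x right, y down, z forward; pixel columns grow to the right and rows downward; lengths in m; the calibration is good to about 2 mm. A picture is of the moment at which its call begins: read the wrist's pose just before it. camera_params takes no time and is no camera call.
- arm.sign_off(): hands the job in, once; it reports no verdict.
The state is a dict: "clock": time; "joints": joint angles; "dq": joint speeds; "joint_efforts": joint torques, N m; "position": TCP position; "ee_rot": TCP orientation; "force": force on the tool from outside, world axes, zero at the start; "ft_torque": the same for the moment, N m; "width": opening from 0.0 (shut) to 1.0 (fully open).
Only numpy, scipy, OpenCV 4.12 (cv2) and the standard library are available. Lean on these libraries where they do the work, as an engineer would, in place of code of your own. Each camera call takes 0.05 s, during which the arm holds its last target.

TASK

Push down on the blue mark of the small incubator's closed hatch until its push-to-release latch lets go, gently because a hard push breaks the latch, then get out of the way at once so that the hatch springs fully open by itself without anything touching it on its way. Then stand the red-capped vial fully home in the incubator's well, leave the hatch open, and leave the other vials and the timer where they are.

Things in the scene. Friction and masses are not known exactly. Their poses are not given: they have to be found in the camera images.
- incubator: White benchtop vial incubator on a slate-blue base, fixed to the bench, 150 x 130 mm, 88 mm high with the hatch shut. Origin: centre of its underside; z up, x from its front (display, towards the robot) to its rear (hinge), y to its left. An aluminium block 50 x 80 mm, top at 58 mm, with one round well stands in a channel between a front and a rear block.
- well_floor (a point): Centre of the floor of the well, 36 mm above the incubator's underside, axes as the incubator's. The well is 24 mm across, 22 mm deep with a 2 mm chamfer, its mouth 58 mm above the underside. A vial that is home stands 24 mm out of it.
- channel (a point): Middle of the channel at the height of the well's mouth. The channel runs along the incubator's y, 70 mm wide between front block (x -62 to -28 mm, 66 mm high) and rear block (x 42 to 72 mm, 87 mm high); it is open at both sides, and above once the hatch is open, so a hand fits with its fingers left and right (y) of the well.
- press_mark (a point): Centre of the blue press mark (18 mm disc) on top of the hatch, at the middle of its front edge. Moves with the hatch; 87.5 mm above the incubator's underside when shut. The hatch is a flat plate 110 mm wide, 95 mm from hinge to front; the mark is 83 mm from the hinge line. Shut, it hangs 16 mm above the front block: its push-in travel.
- hatch (a joint): Hatch angle in rad: 0 shut, negative pushed in (-0.012 per mm at the mark), about 2.05 fully open, leaning back over the rear. A spring opens it and a damper slows it: 3 to 4 s to open fully, the front edge rising at first at about 80 mm/s. Once released, lift off straight up faster than it rises. It cannot be pried up.
- hatch_hinge (a point): Middle of the hinge line, along the incubator's y. How the push latch feels at the mark: about 2.5 N at first; after a free play set differently on each unit (0.4 to 9 mm, not visible) about 2 N more while the pawl turns for 2 to 3 mm; then a dead stop, force climbing steeply. At the stop it is released; 1 mm short it may not be. 9 to 12 N is firm enough; over 20 N breaks it.
- vial_red: Glass vial with RED screw cap, the one to load: 22 mm across, 46 mm high, 15 g, cap the top 12 mm (21 mm across). Origin: centre of its underside, z up the vial. Stands upright on the bench.
- vial_green: Same vial with green cap, a bystander.
- vial_yellow: Same vial with yellow cap, a bystander.
- timer: White kitchen-type timer lying on the bench, 62 x 66 x 19 mm, a bystander. Origin: centre of its underside.
Not all that is in view belongs to the job. Leave any purple look-alike of the vial_red alone.

How it is judged:
On the way, in this order (a step that is already met when the one before it is completed fails the run):
1. the hatch is pushed in at its front (value of joint hatch below -0.02 rad).
2. the hatch has sprung fully open (value of joint hatch above 1.9 rad), for 0.2 s.
At the end, for the whole second after the job is handed in: The hatch stands open (more than 1.9 rad) and the red-capped vial is upright (within 0.12 rad) and at rest in the well, its foot within 3 mm of the well floor and 5 mm of the well's centre (value of joint hatch above 1.9 rad and z of vial_red in the frame of well_floor below 0.003 m and horizontal distance between vial_red and well_floor below 0.005 m and angle between vial_red's own z axis and vertical below 0.12 rad and linear speed of vial_red below 0.02 m/s); the robot touches nothing.
It fails at once if the robot pushes or pulls the hatch with more than 20 N (contact force between hatch and the fingers above 20 N or contact force between hatch and the arm above 20 N).
It fails at once if the hatch is touched while it swings up or once it is open (beyond 0.3 rad) (value of joint hatch above 0.3 rad and (contact force between hatch and the fingers above 0.4 N or contact force between hatch and the arm above 0.4 N or contact force between hatch and vial_red above 0.4 N)).
It fails at once if the red vial is jammed against the incubator with more than 20 N (contact force between vial_red and incubator above 20 N).
It fails at once if the green vial, the yellow vial or the timer is disturbed (moved over 15 mm) (distance of any of vial_green, vial_yellow, timer from where it was at the start of the episode above 0.015 m).
It also fails if it takes over 56 s, if anything falls off the work surface, if the arm or the gripper's body presses on something with over 40 N, if the wrist force passes 120 N, or if a joint passes its speed limit or range.

## Working session

There is one attempt and no reset: what is moved stays moved. The work goes in short steps, Python scripts to look and compute and a tool call to move; the robot and the scene stay as the last step left them, time stands still between calls to the robot, and variables do not carry over. Pictures are saved under pics/ and viewed, and the job is handed in when it is done.

Besides the shell and the picture viewer there is one more tool, called after "Request:" by a JSON object that holds its "api" and its "payload", one argument or row to a line. apply_moves: Moves the arm, as the interface text tells. Its arguments: {"type":"object","properties":{"targets":{"type":"array"},"grip_force":{"type":"number"}},"required":["targets"]}

```bash
mkdir -p pics; ls; cat > h.py <<'E'
import numpy as np, cv2, json
from cell import arm, eyes
from scipy.spatial.transform import Rotation as R
def snap(n,f):
    im=eyes.get_image(n); cv2.imwrite(f'pics/{f}.png',im[:,:,::-1]); return im
def cam(n,st=None):
    p=eyes.camera_params(n); K=np.array(p['camera_matrix']);D=np.array(p['distortion'])
    if 'hand_eye' in p:
        H=np.array(p['hand_eye']); Rt=R.from_rotvec(st['ee_rot']).as_matrix()
        return K,D,Rt@H[:3,:3],Rt@H[:3,3]+np.array(st['position'])
    a=np.array(p['attitude']); 
    Rm=a if a.shape==(3,3) else R.from_rotvec(a).as_matrix()
    return K,D,Rm,np.array(p['xyz'])
def ray(c,uv):
    K,D,Rm,t=c
    q=cv2.undistortPoints(np.array([[uv]],float),K,D)[0,0]
    d=Rm@np.array([q[0],q[1],1]); return t,d/np.linalg.norm(d)
def onz(c,uv,z):
    t,d=ray(c,uv); return t+d*(z-t[2])/d[2]
def two(c1,u1,c2,u2):
    a,d=ray(c1,u1);b,e=ray(c2,u2)
    s=np.linalg.lstsq(np.stack([d,-e],1),b-a,rcond=None)[0]
    p,q=a+s[0]*d,b+s[1]*e
    return (p+q)/2,np.linalg.norm(p-q)
def proj(c,P):
    K,D,Rm,t=c
    rv=cv2.Rodrigues(Rm.T)[0]
    return cv2.projectPoints(np.array([P],float),rv,-Rm.T@t,K,D)[0][0,0]
E
python3 - <<'E'
from h import *
s=arm.observe(); print({k:np.round(v,3).tolist() for k,v in s.items()}, arm.pinch_z)
for n in ['scene','top','wrist']:
    snap(n,n+'0'); p=eyes.camera_params(n); print(n,{k:np.round(v,3).tolist() for k,v in p.items()})
E
```

```text
pics
{'clock': 0.0, 'joints': [1.171, 0.435, 0.025, 1.574, -0.012, 1.134, -0.075], 'dq': [0.001, 0.0, -0.002, -0.0, 0.001, -0.002, 0.0], 'joint_efforts': [-0.001, -66.788, 0.985, -31.447, -0.06, 0.042, 0.0], 'position': [0.183, -0.597, 0.226], 'ee_rot': [-3.106, -0.464, 0.001], 'force': [0.091, 0.498, 0.302], 'ft_torque': [0.032, 0.004, -0.034], 'width': 1.0} 0.0188
scene {'camera_matrix': [[385.174, 0.0, 248.279], [0.0, 385.174, 189.756], [0.0, 0.0, 1.0]], 'distortion': [-0.077, 0.0, 0.0, 0.0, 0.0], 'xyz': [-0.291, -0.602, 0.621], 'attitude': [-1.881, 0.961, -0.573]}
top {'camera_matrix': [[427.281, 0.0, 249.428], [0.0, 427.281, 189.614], [0.0, 0.0, 1.0]], 'distortion': [-0.108, 0.0, 0.0, 0.0, 0.0], 'xyz': [0.36, -0.025, 1.346], 'attitude': [-2.144, 2.153, -0.102]}
wrist {'camera_matrix': [[314.159, 0.0, 250.862], [0.0, 314.159, 191.352], [0.0, 0.0, 1.0]], 'distortion': [0.022, 0.0, 0.0, 0.0, 0.0], 'hand_eye': [[0.0, -0.964, -0.266, 0.072], [1.0, 0.0, 0.0, -0.0], [-0.0, -0.266, 0.964, -0.158], [0.0, 0.0, 0.0, 1.0]]}
```

View pics/scene0.png

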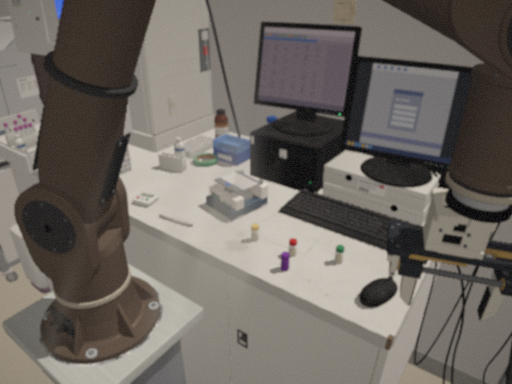

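View pics/top0.png

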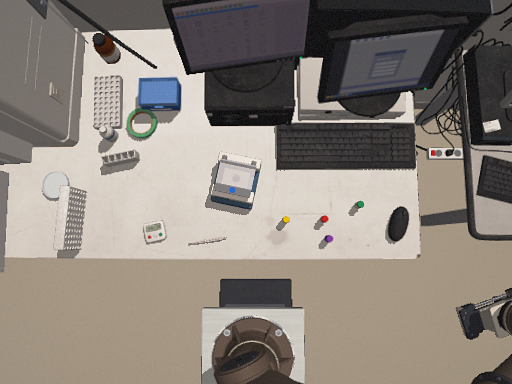

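View pics/wrist0.png

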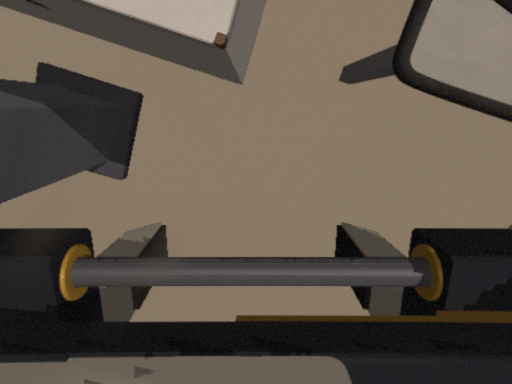

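The top view shows the incubator at about (236,182) with its mark at (232,190). The vials are red (324,219), yellow (286,219), green (361,205) and the purple decoy (328,239). Next I measure them.

```bash
python3 - <<'E'
from h import *
im=cv2.imread('pics/top0.png'); sc=cv2.imread('pics/scene0.png')
a=cv2.resize(im[140:260,195:375],None,fx=4.4,fy=4.4,interpolation=cv2.INTER_CUBIC); cv2.imwrite('pics/topc.png',a)
b=cv2.resize(sc[160:280,195:375],None,fx=4.4,fy=4.4,interpolation=cv2.INTER_CUBIC); cv2.imwrite('pics/scc.png',b)
ct,cs=cam('top'),cam('scene')
def blob(im,lo,hi,box,flip=False):
    h=cv2.cvtColor(im,cv2.COLOR_BGR2HSV); m=cv2.inRange(h,lo,hi); z=np.zeros_like(m); x0,y0,x1,y1=box; z[y0:y1,x0:x1]=m[y0:y1,x0:x1]
    n,l,s,c=cv2.connectedComponentsWithStats(z); i=1+np.argmax(s[1:,4]); return c[i],s[i]
R_={'red':((0,140,80),(8,255,255)),'green':((60,100,40),(95,255,255)),'yellow':((18,120,120),(32,255,255)),'purple':((125,100,50),(150,255,255)),'mark':((105,190,120),(120,255,255))}
bt=(200,150,375,250); bs=(195,165,375,285)
for k,(lo,hi) in R_.items():
    try:
        u,s1=blob(im,lo,hi,bt); v,s2=blob(sc,lo,hi,bs)
        P,e=two(ct,u,cs,v); z=.0875 if k=='mark' else .046
        print(k,u.round(1),s1,v.round(1),s2,P.round(4),round(e,4),'top@z',onz(ct,u,z).round(4))
    except Exception as ex: print(k,ex)
E
```

```text
red [324.2 218.5] [321 216   7   6  33] [292.7 241.6] [290 239   6   6  27] [ 0.4259 -0.221   0.0407] 0.0011 top@z [ 0.4259 -0.2207  0.046 ]
green [360.1 203.7] [357 201   7   7  35] [340.  248.3] [338 246   5   6  24] [ 0.4701 -0.3324  0.0408] 0.002 top@z [ 0.4701 -0.3321  0.046 ]
yellow attempt to get argmax of an empty sequence
purple [328.5 238.1] [325 235   8   7  42] [284.6 260.7] [282 253   7  17  98] [ 0.3657 -0.2351  0.0245] 0.0023 top@z [ 0.3662 -0.2326  0.046 ]
mark attempt to get argmax of an empty sequence
```

View pics/topc.png

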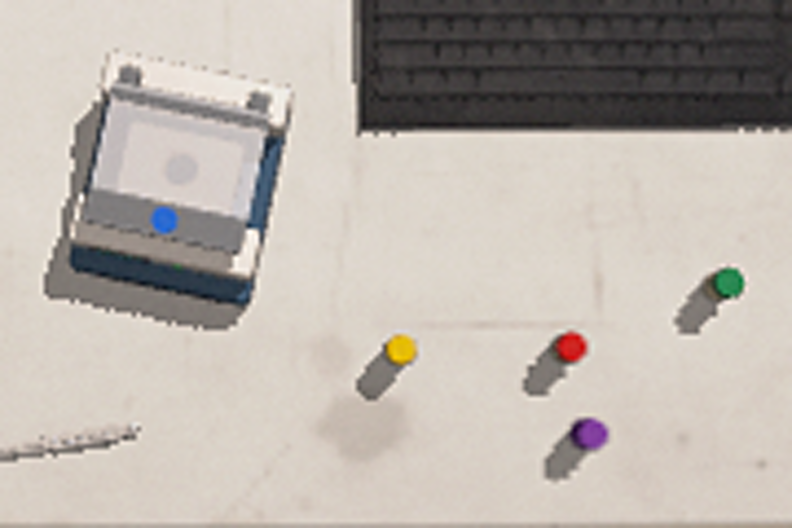

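View pics/scc.png

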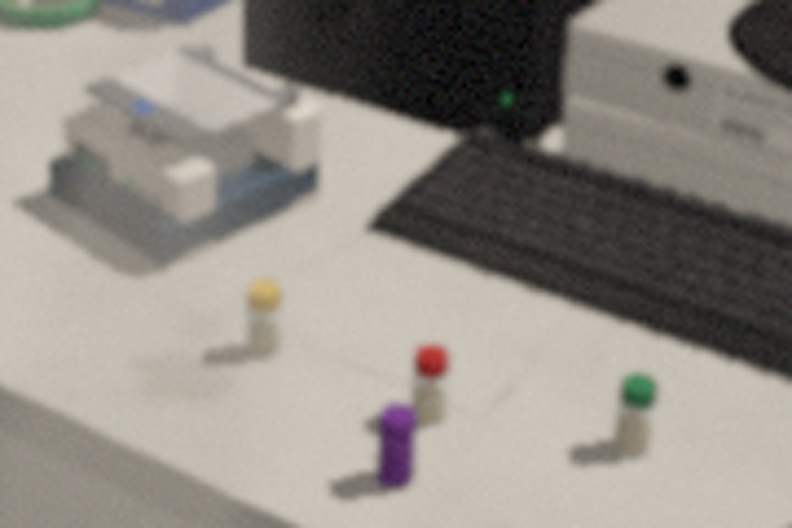

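```bash
python3 - <<'E'
from h import *
ct,cs=cam('top'),cam('scene')
f=lambda x,y:(195+(x+.5)/4.4-.5,140+(y+.5)/4.4-.5)
g=lambda x,y:(195+(x+.5)/4.4-.5,160+(y+.5)/4.4-.5)
m=onz(ct,f(165,220),.0875); print('mark',m, two(ct,f(165,220),cs,g(145,106)))
print('well',onz(ct,f(181,168),.058))
a=onz(ct,f(82,218),.0875);b=onz(ct,f(240,252),.0875);print('front edge',a,b,np.linalg.norm(a-b),'yaw',np.arctan2(-(a-b)[0],(a-b)[1]))
a=onz(ct,f(70,265),.03);b=onz(ct,f(247,302),.03);print('base',a,b,np.linalg.norm(a-b),np.arctan2(-(a-b)[0],(a-b)[1]))
print('yellow',onz(ct,f(401,349),.046))
s=arm.observe(); Rt=R.from_rotvec(s['ee_rot']).as_matrix()
T=np.array([m[0]-.09,m[1]+.02,.30]); print(np.array(T-s['position'])@Rt, 'yaw',np.arctan2(Rt[1,0],Rt[0,0]))
E
```

```text
mark [0.51085467 0.05665645 0.0875    ] (array([0.51019214, 0.05725754, 0.08834741]), np.float64(0.0017259740985446155))
well [0.55062021 0.04754036 0.058     ]
front edge [0.51254656 0.11289671 0.0875    ] [0.48887014 0.0060712  0.0875    ] 0.1094178396274018 yaw -0.2181105902062192
base [0.48616861 0.12747255 0.03      ] [0.45946786 0.00268777 0.03      ] 0.12760944822252013 -0.21079572075141914
yellow [ 0.42518366 -0.10387998  0.046     ]
[ 0.42487236 -0.57496866 -0.07322863] yaw 0.29675477896082186
```

Request:
{"api": "apply_moves", "payload": {
  "targets": [1, 0, 0, 0, 0.065, 1, 0, 0, 0, 0.065, 1, 0, 0, 0, 0.065, 1, 0, 0, 0, 0.065, 1, 0, 0, 0, 0.065, 1, 0.0325, -0.1265, -0.006, 0, 1, 0.0325, -0.1265, -0.006, 0, 1, 0.0325, -0.1265, -0.006, 0, 1, 0.0325, -0.1265, -0.006, 0, 1, 0.0325, -0.1265, -0.006, 0, 1, 0.0325, -0.1265, -0.006, 0, 1, 0.0325, -0.1265, -0.006, 0, 1, 0.0325, -0.1265, -0.006, 0, 1, 0.0325, -0.1265, -0.006, 0, 1, 0.0325, -0.1265, -0.006, 0, 1, 0.0325, -0.1265, -0.006, 0, 1, 0.0325, -0.1265, -0.006, 0, 1, 0.0325, -0.1265, -0.006, 0, 1, 0.0325, -0.1265, -0.006, 0, 1, 0, 0, 0, 0],
  "grip_force": 10
}}

```text
clock: 2.65
position: [0.5117, 0.0605, 0.2601]
ee_rot: [-3.122, 0.325, 0.0]
force: [-0.0, -0.3, -0.6]
width: 0.006
```

```bash
python3 - <<'E'
from h import *
s=arm.observe(); print({k:np.round(v,4).tolist() for k,v in s.items()})
im=snap('wrist','w1'); cw=cam('wrist',s)
h=cv2.cvtColor(im,cv2.COLOR_RGB2HSV); m=cv2.inRange(h,(100,150,80),(125,255,255))
n,l,st,c=cv2.connectedComponentsWithStats(m)
for i in range(1,n):
    if st[i,4]>40: print(st[i],c[i],onz(cw,c[i],.0875).round(4))
E
```

```text
{'clock': 2.65, 'joints': [0.0549, 0.2543, -0.3403, 1.7661, 0.0904, 1.136, -2.0916], 'dq': [0.048, -0.0252, 0.0611, 0.0463, 0.0118, 0.0103, 0.0469], 'joint_efforts': [-2.056, -50.0863, -3.8568, -32.6901, -0.1458, -0.3162, -0.8586], 'position': [0.5117, 0.0605, 0.2601], 'ee_rot': [-3.1225, 0.3251, 0.0002], 'force': [-0.0187, -0.2612, -0.5674], 'ft_torque': [0.0449, 0.0693, 0.0093], 'width': 0.0059}
[247 168  16  16 195] [254.16923077 175.35897436] [0.5092 0.0582 0.0875]
```

View pics/w1.png

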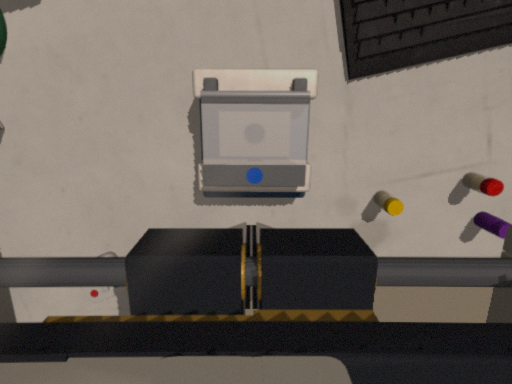

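Request:
{"api": "apply_moves", "payload": {
  "targets": [1, 0, 0, 0.05, 0, 1, 0, 0, 0.05, 0, 1, 0, 0, 0.05, 0, 1, 0, 0, 0.05, 0, 1, 0, 0, 0.05, 0, 1, 0, 0, 0.05, 0, 1, 0, 0, 0.05, 0, 1, 0, 0, 0.03, 0, 1, 0, 0, 0.01, 0, 1, 0, 0, 0, 0, 1, 0, 0, 0, 0]
}}

```text
clock: 4.08
position: [0.5113, 0.056, 0.1049]
ee_rot: [-3.123, 0.335, -0.002]
force: [0.7, 0.1, -0.3]
width: 0.004
```

```bash
python3 - <<'E'
from h import *
s=arm.observe(); print({k:np.round(v,4).tolist() for k,v in s.items() if k in('position','ee_rot','force','ft_torque','clock','width')})
Rt=R.from_rotvec(s['ee_rot']).as_matrix()
print((np.array([.5095,.0578,.0875])-s['position'])@Rt/.4)
E
```

```text
{'clock': 4.075, 'position': [0.5113, 0.056, 0.1049], 'ee_rot': [-3.1235, 0.3352, -0.0016], 'force': [0.7117, 0.0931, -0.3184], 'ft_torque': [0.0003, 0.011, -0.055], 'width': 0.004}
[-0.00549704 -0.00342484  0.04358382]
```

Request:
{"api": "apply_moves", "payload": {
  "targets": [1, -0.0055, -0.0034, 0.02, 0, 1, 0, 0, 0.014, 0, 1, 0, 0, 0.0025, 0, 1, 0, 0, 0.0025, 0, 1, 0, 0, 0, 0]
}}

```text
clock: 4.7
position: [0.5091, 0.0577, 0.0887]
ee_rot: [3.124, -0.335, 0.0]
force: [0.0, 0.5, -0.6]
width: 0.006
```

Request:
{"api": "apply_moves", "payload": {
  "targets": [1, 0, 0, 0.0025, 0, 1, 0, 0, 0.0025, 0, 1, 0, 0, 0.0025, 0]
}}

```text
clock: 5.08
position: [0.5092, 0.0578, 0.0859]
ee_rot: [-3.124, 0.335, -0.001]
force: [0.3, -0.6, 3.6]
width: 0.005
```

Contact: 3.6 N.

Request:
{"api": "apply_moves", "payload": {
  "targets": [1, 0, 0, 0.0025, 0]
}}

```text
clock: 5.2
position: [0.5092, 0.0578, 0.0848]
ee_rot: [-3.124, 0.335, -0.001]
force: [-0.2, -0.1, 2.9]
width: 0.006
```

Request:
{"api": "apply_moves", "payload": {
  "targets": [1, 0, 0, 0.0025, 0]
}}

```text
clock: 5.32
position: [0.5092, 0.0578, 0.0838]
ee_rot: [-3.124, 0.335, -0.001]
force: [1.3, 0.1, 3.4]
width: 0.005
```

Request:
{"api": "apply_moves", "payload": {
  "targets": [1, 0, 0, 0.002, 0]
}}

```text
clock: 5.45
position: [0.5092, 0.0578, 0.083]
ee_rot: [-3.124, 0.335, -0.001]
force: [-0.7, -0.5, 5.9]
width: 0.005
```

Request:
{"api": "apply_moves", "payload": {
  "targets": [1, 0, 0, 0.002, 0]
}}

```text
clock: 5.58
position: [0.5093, 0.0578, 0.0823]
ee_rot: [-3.124, 0.335, -0.001]
force: [-0.7, -0.8, 5.8]
width: 0.003
```

Request:
{"api": "apply_moves", "payload": {
  "targets": [1, 0, 0, 0.0015, 0]
}}

```text
clock: 5.7
position: [0.5093, 0.0578, 0.0817]
ee_rot: [-3.124, 0.335, -0.001]
force: [-0.3, 0.1, 3.3]
width: 0.004
```

Request:
{"api": "apply_moves", "payload": {
  "targets": [1, 0, 0, 0.0015, 0]
}}

```text
clock: 5.82
position: [0.5093, 0.0578, 0.0811]
ee_rot: [-3.124, 0.335, -0.001]
force: [0.1, 1.1, 5.8]
width: 0.001
```

Request:
{"api": "apply_moves", "payload": {
  "targets": [1, 0, 0, 0.0015, 0]
}}

```text
clock: 5.95
position: [0.5094, 0.0578, 0.0805]
ee_rot: [-3.124, 0.335, -0.001]
force: [0.6, -1.0, 4.1]
width: 0.002
```

Request:
{"api": "apply_moves", "payload": {
  "targets": [1, 0, 0, 0.0015, 0]
}}

```text
clock: 6.08
position: [0.5095, 0.0578, 0.0801]
ee_rot: [-3.124, 0.335, -0.001]
force: [-1.8, -0.4, 10.1]
width: 0.004
```

Request:
{"api": "apply_moves", "payload": {
  "targets": [1, 0, 0, 0.0015, 0]
}}

```text
clock: 6.2
position: [0.5094, 0.0578, 0.0797]
ee_rot: [3.124, -0.335, 0.001]
force: [-4.1, -0.2, 13.7]
width: 0.006
```

Request:
{"api": "apply_moves", "payload": {
  "targets": [1, 0, 0, -0.15, 0, 1, 0, 0, -0.15, 0, 1, 0, 0, -0.15, 0, 1, 0, 0, -0.15, 0, 1, 0, 0, 0, 0, 1, 0, 0, 0, 0]
}}

```text
clock: 6.95
position: [0.5087, 0.0576, 0.3185]
ee_rot: [3.123, -0.335, -0.001]
force: [-0.3, 0.6, -0.1]
width: 0.004
```

```bash
python3 - <<'E'
from h import *
s=arm.observe(); print({k:np.round(v,4).tolist() for k,v in s.items() if k in('position','ee_rot','force','clock')})
im=snap('wrist','w2');cw=cam('wrist',s)
h=cv2.cvtColor(im,cv2.COLOR_RGB2HSV); m=cv2.inRange(h,(0,150,80),(8,255,255))
n,l,st,c=cv2.connectedComponentsWithStats(m)
for i in range(1,n):
    if st[i,4]>40: print(st[i],c[i],onz(cw,c[i],.043).round(4))
E
```

```text
{'clock': 6.95, 'position': [0.5087, 0.0576, 0.3185], 'ee_rot': [3.1232, -0.3354, -0.0011], 'force': [-0.312, 0.5599, -0.0958]}
[453 166  14  15 141] [459.5106383  173.04255319] [ 0.4256 -0.2223  0.043 ]
```

View pics/w2.png

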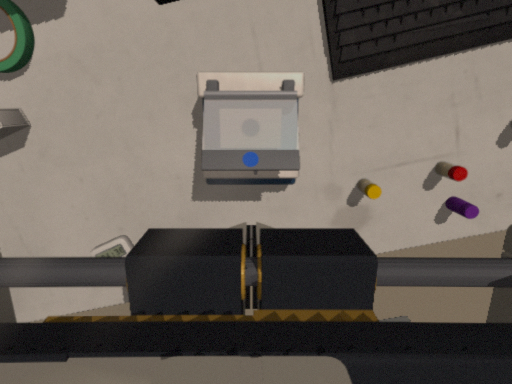

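```bash
python3 - <<'E'
from h import *
s=arm.observe(); cw=cam('wrist',s); print(proj(cw,[.5095,.0578,.0875]))
im=snap('wrist','w3');print(arm.observe()['clock'])
h=cv2.cvtColor(im,cv2.COLOR_RGB2HSV); m=cv2.inRange(h,(105,150,80),(122,255,255))
n,l,st,c=cv2.connectedComponentsWithStats(m)
for i in range(1,n):
    if st[i,4]>40: print(st[i],c[i])
snap('scene','s3')
E
```

```text
[250.51637131 162.6023825 ]
7.05
[243 151  15  14 169] [249.97633136 157.34911243]
```

Request:
{"api": "apply_moves", "payload": {
  "targets": [1, -0.009, 0.121, 0, 0, 1, -0.009, 0.121, 0, 0, 1, -0.009, 0.121, 0, 0, 0.4, -0.009, 0.121, 0, 0, 0.4, -0.009, 0.121, 0.03, 0, 0.4, -0.009, 0.121, 0.07, 0, 0.4, 0, 0, 0.08, 0, 0.4, 0, 0, 0.07, 0, 0.4, 0, 0, 0.04, 0, 0.4, 0, 0, 0, 0, 0.4, 0, 0, 0, 0]
}}

```text
clock: 8.48
position: [0.4265, -0.2215, 0.2033]
ee_rot: [-3.124, 0.335, 0.0]
force: [-0.3, -0.2, 0.4]
width: 0.599
```

```bash
python3 - <<'E'
from h import *
s=arm.observe(); print({k:np.round(v,4).tolist() for k,v in s.items() if k in('position','ee_rot','force','clock','width','joints')})
im=snap('wrist','w4');cw=cam('wrist',s); t=snap('top','t4')
for n_,I,c_ in (('w',im,cw),('t',t,cam('top'))):
    h=cv2.cvtColor(I,cv2.COLOR_RGB2HSV); m=cv2.inRange(h,(0,150,80),(8,255,255))
    n,l,st,c=cv2.connectedComponentsWithStats(m)
    for i in range(1,n):
        if st[i,4]>20: print(n_,st[i],c[i],onz(c_,c[i],.046).round(4),onz(c_,c[i],.04).round(4))
E
```

```text
{'clock': 8.475, 'joints': [0.4805, 0.2331, -0.1355, 1.9371, 0.0377, 0.974, -1.4571], 'position': [0.4265, -0.2215, 0.2033], 'ee_rot': [-3.1236, 0.335, 0.0003], 'force': [-0.2883, -0.1848, 0.3685], 'width': 0.5988}
w [242 167  19  21 297] [250.91582492 176.8047138 ] [ 0.4265 -0.2211  0.046 ] [ 0.4251 -0.2208  0.04  ]
```

View pics/w4.png

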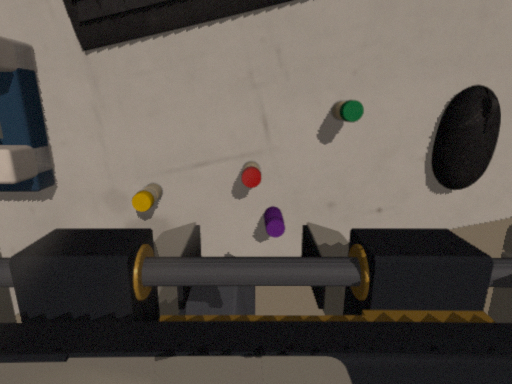

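View pics/t4.png

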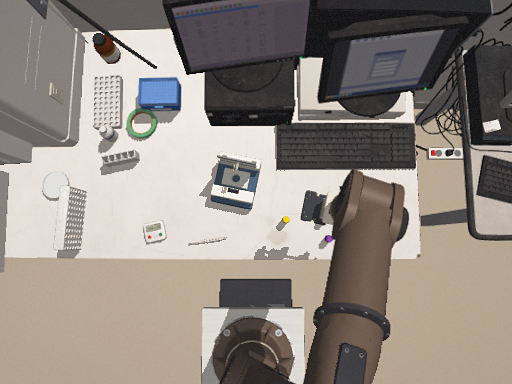

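Request:
{"api": "apply_moves", "payload": {
  "targets": [0.4, 0, 0, 0.06, 0, 0.4, 0, 0, 0.09, 0, 0.4, 0, 0, 0.09, 0, 0.4, 0, 0, 0.08, 0, 0.4, 0, 0, 0.06, 0, 0.4, 0, 0, 0.04, 0, 0.4, 0, 0, 0.015, 0, 0.4, 0, 0, 0.005, 0, 0.4, 0, 0, 0, 0, 0.4, 0, 0, 0, 0]
}}

```text
clock: 9.82
position: [0.4267, -0.2217, 0.0277]
ee_rot: [3.123, -0.335, 0.002]
force: [0.7, -0.4, 0.4]
width: 0.604
```

```bash
python3 - <<'E'
from h import *
s=arm.observe(); print({k:np.round(v,4).tolist() for k,v in s.items() if k in('position','ee_rot','force','clock','width','joints')})
im=snap('wrist','w5')
E
```

```text
{'clock': 9.825, 'joints': [0.4537, 0.487, -0.1124, 2.1151, 0.102, 0.5433, -1.5177], 'position': [0.4267, -0.2217, 0.0277], 'ee_rot': [3.1232, -0.3353, 0.0017], 'force': [0.7455, -0.4094, 0.3838], 'width': 0.6036}
```

View pics/w5.png

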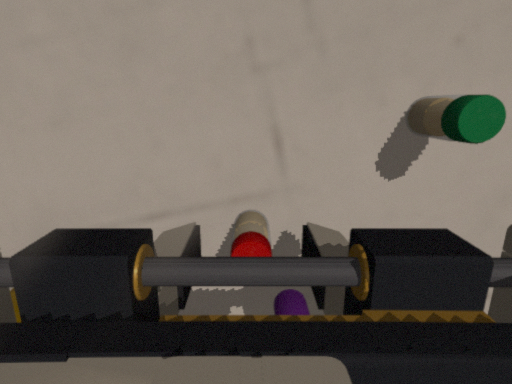

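Request:
{"api": "apply_moves", "payload": {
  "targets": [0.8, 0, 0, 0, 0, 0.9, 0, 0, 0, 0, 0.9, 0, 0, 0, 0, 0.9, 0, 0, 0, 0, 0.9, 0, 0, 0, 0],
  "grip_force": 10
}}

```text
clock: 10.5
position: [0.4263, -0.2215, 0.0271]
ee_rot: [3.124, -0.335, -0.0]
force: [-0.4, 0.0, 0.8]
width: 0.233
```

Request:
{"api": "apply_moves", "payload": {
  "targets": [0.9, 0, 0, -0.03, 0, 0.9, 0, 0, -0.07, 0, 0.9, 0, 0, -0.1, 0, 0.9, 0, 0, -0.1, 0, 0.9, 0, 0, -0.1, 0, 0.9, 0, 0, -0.05, 0, 0.9, 0, 0, 0, 0, 0.9, 0, 0, 0, 0]
}}

```text
clock: 11.5
position: [0.4258, -0.2212, 0.2067]
ee_rot: [-3.123, 0.335, 0.001]
force: [0.1, 0.6, -0.0]
width: 0.233
```

```bash
python3 - <<'E'
from h import *
s=arm.observe(); print({k:np.round(v,4).tolist() for k,v in s.items() if k in('position','ee_rot','force','clock','width','joints')})
im=snap('wrist','w6'); t=snap('top','t6'); snap('scene','s6')
t=cv2.imread('pics/top0.png'); 
a=cv2.imread('pics/t6.png'); cv2.imwrite('pics/t6c.png',cv2.resize(a[140:220,195:285],None,fx=7,fy=7,interpolation=cv2.INTER_CUBIC))
E
```

```text
{'clock': 11.5, 'joints': [0.4841, 0.229, -0.1395, 1.9332, 0.038, 0.9827, -1.4574], 'position': [0.4258, -0.2212, 0.2067], 'ee_rot': [-3.1235, 0.3351, 0.0013], 'force': [0.1083, 0.5609, -0.0127], 'width': 0.2326}
```

View pics/w6.png

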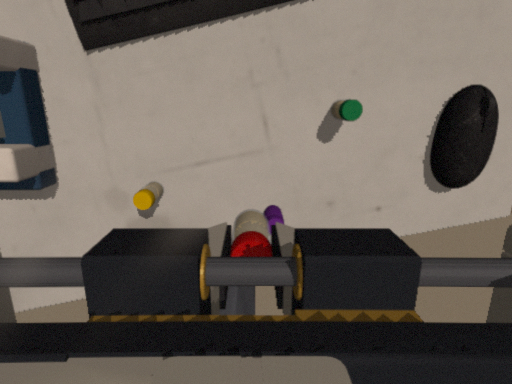

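View pics/t6c.png

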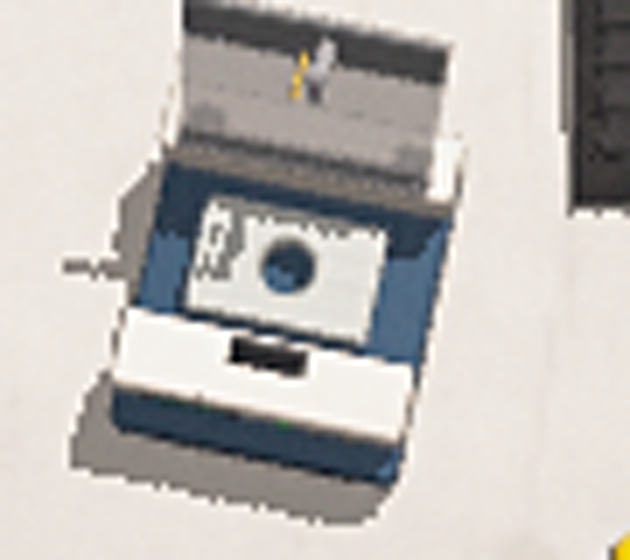

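View pics/s6.png

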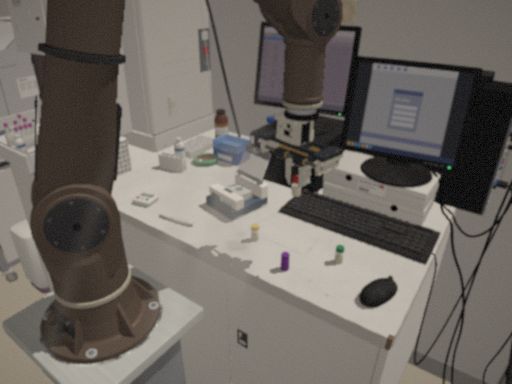

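Request:
{"api": "apply_moves", "payload": {
  "targets": [0.9, 0.012, -0.06, 0, 0, 0.9, 0.026, -0.115, 0, 0, 0.9, 0.026, -0.115, 0, 0, 0.9, 0.026, -0.115, 0, 0, 0.9, 0.026, -0.115, 0, 0, 0.9, 0.026, -0.115, 0, 0, 0.9, 0.0205, -0.0875, 0, 0, 0.9, 0, 0, 0, 0, 0.9, 0, 0, 0, 0, 0.9, 0, 0, 0, 0]
}}

```text
clock: 12.9
position: [0.5508, 0.0457, 0.2068]
ee_rot: [3.123, -0.338, -0.001]
force: [-0.8, -0.9, 0.6]
width: 0.233
```

```bash
python3 - <<'E'
from h import *
s=arm.observe(); print({k:np.round(v,4).tolist() for k,v in s.items() if k in('position','ee_rot','force','clock','width','joints')})
im=snap('wrist','w7')
cw=cam('wrist',s)
cv2.imwrite('pics/w7c.png',cv2.resize(im[100:290,150:350,::-1],None,fx=3,fy=3,interpolation=cv2.INTER_CUBIC))
print('pred well',proj(cw,[.5506,.0475,.058]))
print('top well',onz(cam('top'),(235.7,177.4),.058))
E
```

```text
{'clock': 12.9, 'joints': [0.0229, 0.355, -0.2683, 1.76, 0.1076, 1.0418, -2.0704], 'position': [0.5508, 0.0457, 0.2068], 'ee_rot': [3.1225, -0.338, -0.001], 'force': [-0.7562, -0.9147, 0.6361], 'width': 0.2333}
pred well [249.43199614 179.09982347]
top well [0.55184016 0.04769435 0.058     ]
```

View pics/w7.png

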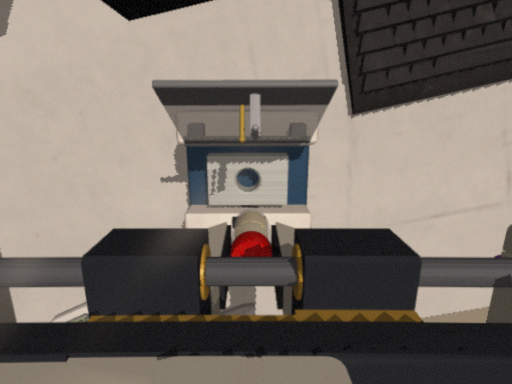

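View pics/w7c.png

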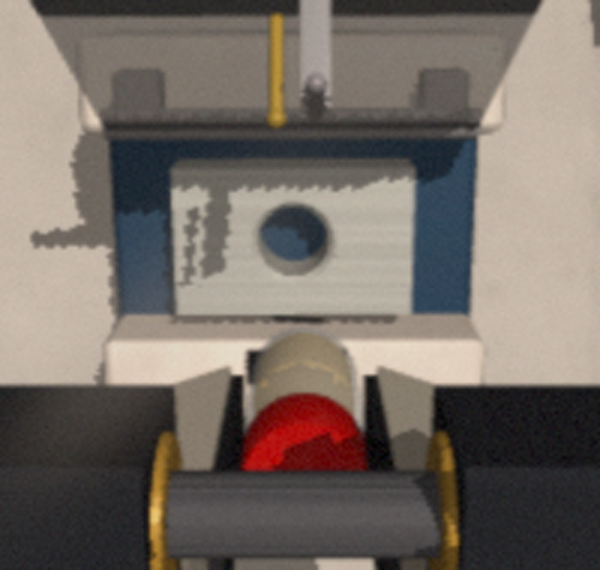

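```bash
python3 - <<'E'
from h import *
s=arm.observe();cw=cam('wrist',s);Rt=R.from_rotvec(s['ee_rot']).as_matrix();p=np.array(s['position'])
g=lambda x,y:(150+(x+.5)/3-.5,100+(y+.5)/3-.5)
w=onz(cw,g(294.5,239),.058); print('well',w,'tool',(w-p)@Rt)
l=onz(cw,g(257,239),.058);r=onz(cw,g(331,239),.058);print('dia',np.linalg.norm(l-r))
for y in (203,276): print('edge',(onz(cw,g(294.5,y),.058)-p)@Rt)
for u in [(170,160),(413,160),(172,316),(413,316)]: print('block corner',((onz(cw,g(*u),.058)-p)@Rt).round(4))
f=onz(cw,g(302.5,333),p[2]-.027); print('foot front edge tool',(f-p)@Rt)
a=onz(cw,g(250,375),p[2]-.015);b=onz(cw,g(355,375),p[2]-.015);print('glass sides',((a-p)@Rt).round(4),((b-p)@Rt).round(4))
# red cap at z top
a=onz(cw,g(242,450),p[2]+.019);b=onz(cw,g(367,450),p[2]+.019);print('cap sides',((a-p)@Rt).round(4),((b-p)@Rt).round(4))
E
```

```text
well [0.55081449 0.04925911 0.058     ] tool [-0.00075348 -0.00344328  0.14897793]
dia 0.024741348728355053
edge [ 0.01147412 -0.00341663  0.14897516]
edge [-0.01359237 -0.00347105  0.14898085]
block corner [ 0.0257 -0.044   0.1489]
block corner [0.0257 0.0353 0.149 ]
block corner [-0.0278 -0.0454  0.149 ]
block corner [-0.0278  0.037   0.149 ]
foot front edge tool [ 0.00798155 -0.0006563   0.02699774]
glass sides [ 0.0034 -0.0109  0.015 ] [0.0034 0.0097 0.015 ]
cap sides [ 0.0039 -0.0104 -0.019 ] [ 0.0039  0.0098 -0.019 ]
```

Request:
{"api": "apply_moves", "payload": {
  "targets": [0.9, 0.0025, -0.0075, 0.04, 0, 0.9, 0, 0, 0.06, 0, 0.9, 0, 0, 0.06, 0, 0.9, 0, 0, 0.05, 0, 0.9, 0, 0, 0.025, 0, 0.9, 0, 0, 0, 0, 0.9, 0, 0, 0, 0]
}}

```text
clock: 13.82
position: [0.5532, 0.05, 0.1137]
ee_rot: [-3.123, 0.335, -0.002]
force: [-0.8, 0.5, 0.4]
width: 0.237
```

```bash
python3 - <<'E'
from h import *
s=arm.observe(); print({k:np.round(v,4).tolist() for k,v in s.items() if k in('position','ee_rot','force','clock','width','joints')})
im=snap('wrist','w8'); snap('scene','s8');snap('top','t8')
cv2.imwrite('pics/w8c.png',cv2.resize(im[80:280,150:350,::-1],None,fx=3,fy=3,interpolation=cv2.INTER_CUBIC))
E
```

```text
{'clock': 13.825, 'joints': [0.0015, 0.4607, -0.2553, 1.86, 0.1517, 0.8386, -2.1146], 'position': [0.5532, 0.05, 0.1137], 'ee_rot': [-3.1234, 0.3354, -0.0015], 'force': [-0.7506, 0.525, 0.4234], 'width': 0.237}
```

View pics/w8c.png

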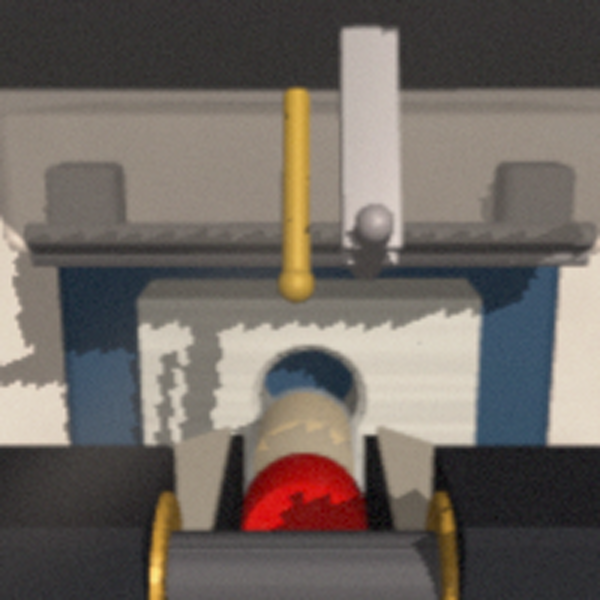

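View pics/s8.png

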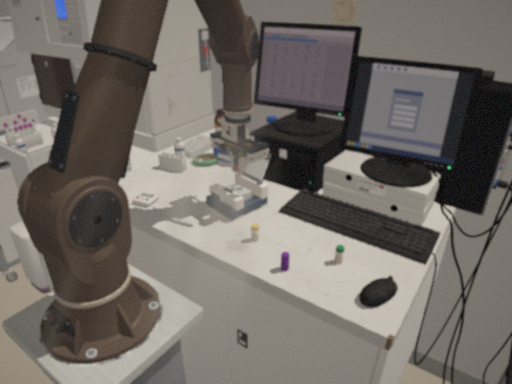

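```bash
python3 - <<'E'
from h import *
s=arm.observe();cw=cam('wrist',s);Rt=R.from_rotvec(s['ee_rot']).as_matrix();p=np.array(s['position'])
print(p)
g=lambda x,y:(150+(x+.5)/3-.5,80+(y+.5)/3-.5)
T=lambda u,v,z:((onz(cw,g(u,v),z)-p)@Rt).round(4)
print('far edge hole',T(312,346,.058)); print('hole L/R',T(257,395,.058),T(368,395,.058)); 
for u in [(140,283),(480,283),(140,440),(480,440)]: print('blk',T(*u,.058))
print('foot edge',T(304,391,p[2]-.027)); print('glass',T(252,440,p[2]-.015),T(358,440,p[2]-.015))
im=cv2.imread('pics/w8.png').astype(int)
for r in (206,212): print(r,[tuple(im[r,c]) for c in range(228,280,2)])
print('col',[(r,tuple(im[r,250])) for r in range(188,222)])
E
```

```text
[0.55329149 0.04998715 0.11383956]
far edge hole [0.0098 0.0016 0.0559]
hole L/R [-0.0024 -0.0116  0.0558] [-0.0024  0.015   0.0558]
blk [ 0.025  -0.0383  0.0559]
blk [0.025  0.0404 0.0559]
blk [-0.014  -0.0401  0.0558]
blk [-0.0139  0.0424  0.0558]
foot edge [ 0.0084 -0.0003  0.027 ]
glass [ 0.0024 -0.0106  0.015 ] [0.0024 0.0103 0.015 ]
206 [(np.int64(189), np.int64(204), np.int64(211)), (np.int64(192), np.int64(207), np.int64(216)), (np.int64(188), np.int64(204), np.int64(213)), (np.int64(183), np.int64(198), np.int64(207)), (np.int64(156), np.int64(169), np.int64(176)), (np.int64(121), np.int64(113), np.int64(106)), (np.int64(103), np.int64(83), np.int64(59)), (np.int64(106), np.int64(85), np.int64(60)), (np.int64(105), np.int64(85), np.int64(61)), (np.int64(103), np.int64(80), np.int64(61)), (np.int64(108), np.int64(85), np.int64(63)), (np.int64(106), np.int64(85), np.int64(63)), (np.int64(101), np.int64(78), np.int64(56)), (np.int64(84), np.int64(70), np.int64(49)), (np.int64(59), np.int64(50), np.int64(35)), (np.int64(62), np.int64(51), np.int64(36)), (np.int64(61), np.int64(4
[... 2757 characters left out ...]
209, (np.int64(123), np.int64(115), np.int64(106))), (210, (np.int64(129), np.int64(133), np.int64(131))), (211, (np.int64(116), np.int64(136), np.int64(155))), (212, (np.int64(113), np.int64(141), np.int64(160))), (213, (np.int64(115), np.int64(142), np.int64(161))), (214, (np.int64(116), np.int64(144), np.int64(164))), (215, (np.int64(120), np.int64(149), np.int64(166))), (216, (np.int64(119), np.int64(148), np.int64(165))), (217, (np.int64(119), np.int64(148), np.int64(165))), (218, (np.int64(125), np.int64(153), np.int64(170))), (219, (np.int64(124), np.int64(153), np.int64(170))), (220, (np.int64(128), np.int64(158), np.int64(178))), (221, (np.int64(125), np.int64(152), np.int64(169)))]
```

Request:
{"api": "apply_moves", "payload": {
  "targets": [0.9, -0.0025, 0.005, 0.015, 0, 0.9, 0, 0, 0.025, 0, 0.9, 0, 0, 0.0145, 0, 0.9, 0, 0, 0, 0, 0.9, 0, 0, 0, 0, 0.9, 0, 0, 0, 0]
}}

```text
clock: 14.72
position: [0.5516, 0.0482, 0.0915]
ee_rot: [-3.124, 0.335, -0.001]
force: [-0.5, 0.3, 0.1]
width: 0.235
```

```bash
python3 - <<'E'
from h import *
s=arm.observe(); print({k:np.round(v,4).tolist() for k,v in s.items() if k in('position','ee_rot','force','clock','width','joints')})
im=snap('wrist','w9'); 
cv2.imwrite('pics/w9c.png',cv2.resize(im[170:270,190:310,::-1],None,fx=6,fy=6,interpolation=cv2.INTER_CUBIC))
E
```

```text
{'clock': 14.725, 'joints': [-0.0011, 0.4871, -0.2494, 1.8839, 0.1634, 0.7897, -2.1226], 'position': [0.5516, 0.0482, 0.0915], 'ee_rot': [-3.1236, 0.3351, -0.0007], 'force': [-0.5071, 0.2554, 0.094], 'width': 0.2349}
```

View pics/w9c.png

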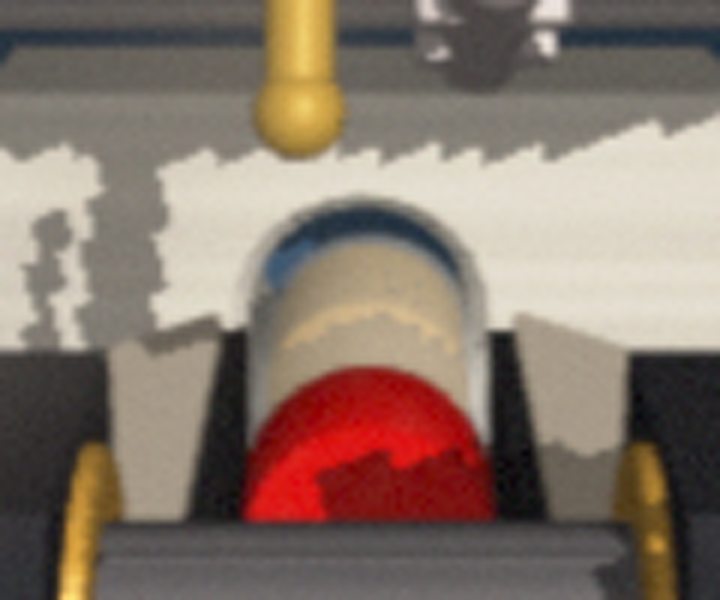

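```bash
python3 - <<'E'
from h import *
s=arm.observe();cw=cam('wrist',s);Rt=R.from_rotvec(s['ee_rot']).as_matrix();p=np.array(s['position']);print(p)
g=lambda x,y:(190+(x+.5)/6-.5,170+(y+.5)/6-.5)
T=lambda u,v,z:((onz(cw,g(u,v),z)-p)@Rt).round(4)
print('outer',T(364,197,.058),'inner',T(364,208,.056),'L/R outer',T(243,300,.058),T(485,300,.058))
print('foot',T(368,237,p[2]-.027),T(270,300,p[2]-.027),T(465,300,p[2]-.027))
E
```

```text
[0.55156442 0.04819638 0.09153844]
outer [ 0.0113 -0.0008  0.0335] inner [ 0.0094 -0.0008  0.0355] L/R outer [-0.0004 -0.0139  0.0335] [-0.0004  0.0123  0.0335]
foot [ 0.009  -0.0004  0.027 ] [ 0.0021 -0.0106  0.027 ] [0.0021 0.0097 0.027 ]
```

Request:
{"api": "apply_moves", "payload": {
  "targets": [0.9, -0.0015, -0.001, 0.01, 0, 0.9, 0, 0, 0.008, 0, 0.9, 0, 0, 0.006, 0, 0.9, 0, 0, 0, 0]
}}

```text
clock: 15.28
position: [0.5507, 0.0486, 0.0814]
ee_rot: [3.123, -0.335, -0.001]
force: [0.1, -0.1, -0.3]
width: 0.232
```

Request:
{"api": "apply_moves", "payload": {
  "targets": [0.9, 0, 0, 0.008, 0, 0.9, 0, 0, 0.008, 0, 0.9, 0, 0, 0.008, 0, 0.9, 0, 0, 0, 0]
}}

```text
clock: 15.78
position: [0.5507, 0.0486, 0.0718]
ee_rot: [3.123, -0.335, -0.001]
force: [1.1, 0.9, 0.9]
width: 0.233
```

Request:
{"api": "apply_moves", "payload": {
  "targets": [0.9, 0, 0, 0.006, 0, 0.9, 0, 0, 0.005, 0, 0.9, 0, 0, 0, 0, 0.9, 0, 0, 0, 0]
}}

```text
clock: 16.27
position: [0.5509, 0.0487, 0.0677]
ee_rot: [3.124, -0.335, 0.0]
force: [-0.1, 0.3, 0.7]
width: 0.233
```

Request:
{"api": "apply_moves", "payload": {
  "targets": [0.9, 0, 0, 0.004, 0, 0.9, 0, 0, 0.003, 0, 0.9, 0, 0, 0, 0, 0.9, 0, 0, 0, 0]
}}

```text
clock: 16.77
position: [0.5509, 0.0487, 0.0649]
ee_rot: [3.124, -0.335, -0.0]
force: [0.3, 0.4, 0.3]
width: 0.235
```

Foot is about 2 mm above the floor with no force on it. Now I release, retreat and look.

Request:
{"api": "apply_moves", "payload": {
  "targets": [0.7, 0, 0, 0, 0, 0.6, 0, 0, 0, 0, 0.6, 0, 0, 0, 0, 0.6, 0, 0, 0, 0, 0.6, 0, 0, -0.02, 0, 0.6, 0, 0, -0.06, 0, 0.6, 0, 0, -0.1, 0, 0.6, 0, 0, -0.1, 0, 0.6, 0, 0, -0.07, 0, 0.6, 0, 0, 0, 0, 0.6, 0, 0, 0, 0]
}}

```text
clock: 18.15
position: [0.5505, 0.0485, 0.2046]
ee_rot: [3.123, -0.335, -0.001]
force: [0.2, 0.1, -0.3]
width: 0.399
```

```bash
python3 - <<'E'
from h import *
s=arm.observe(); print({k:np.round(v,4).tolist() for k,v in s.items() if k in('position','ee_rot','force','clock','width')})
im=snap('wrist','w10'); cw=cam('wrist',s)
cv2.imwrite('pics/w10c.png',cv2.resize(im[60:260,150:350,::-1],None,fx=3,fy=3,interpolation=cv2.INTER_CUBIC))
h=cv2.cvtColor(im,cv2.COLOR_RGB2HSV); m=cv2.inRange(h,(0,150,60),(8,255,255))
n,l,st,c=cv2.connectedComponentsWithStats(m)
for i in range(1,n):
    if st[i,4]>60: print(st[i],c[i],[onz(cw,c[i],z).round(4).tolist() for z in(.079,.082)])
a=snap('scene','s10'); cv2.imwrite('pics/s10c.png',cv2.resize(a[160:230,195:285,::-1],None,fx=7,fy=7,interpolation=cv2.INTER_CUBIC))
E
```

```text
{'clock': 18.15, 'position': [0.5505, 0.0485, 0.2046], 'ee_rot': [3.1234, -0.3352, -0.0007], 'force': [0.2285, 0.0711, -0.2743], 'width': 0.3989}
[240 173  22  24 390] [250.45641026 184.48205128] [[0.5504, 0.0493, 0.079], [0.5512, 0.0492, 0.082]]
```

View pics/w10c.png

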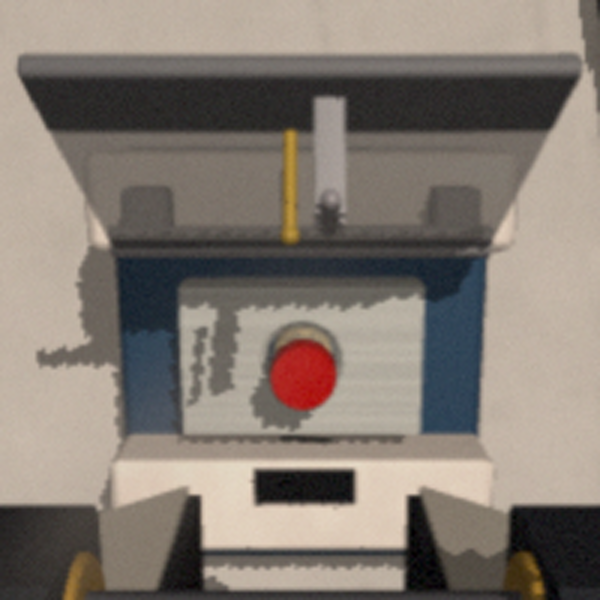

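View pics/s10c.png

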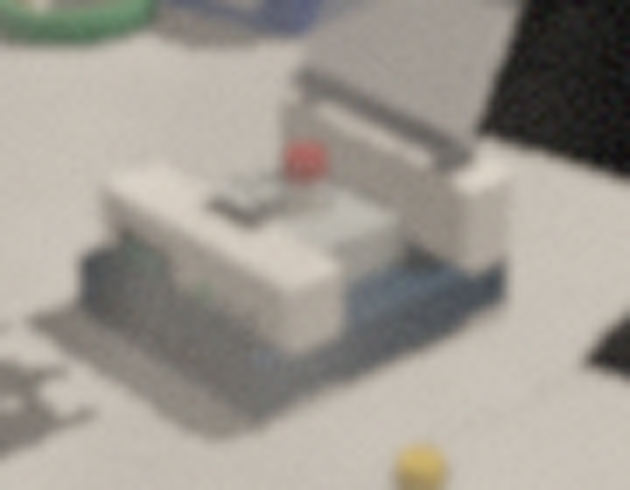

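Request:
{"api": "apply_moves", "payload": {
  "targets": [0.6, -0.05, 0.1, -0.05, 0, 0.6, -0.05, 0.12, -0.05, 0, 0.6, -0.05, 0.12, 0, 0, 0.6, -0.05, 0.12, 0, 0, 0.6, -0.05, 0.1, 0, 0, 0.6, 0, 0, 0, 0, 0.6, 0, 0, 0, 0]
}}

```text
clock: 19.12
position: [0.4058, -0.1484, 0.2445]
ee_rot: [-3.123, 0.335, 0.001]
force: [-0.6, 1.2, -0.8]
width: 0.401
```

```bash
python3 - <<'E'
from h import *
t=snap('top','t11'); a=snap('scene','s11'); ct,cs=cam('top'),cam('scene'); cw=None
def red(I,lo,box):
    h=cv2.cvtColor(I,cv2.COLOR_RGB2HSV); m=cv2.inRange(h,lo,(8,255,255)); z=m*0; x0,y0,x1,y1=box; z[y0:y1,x0:x1]=m[y0:y1,x0:x1]
    n,l,st,c=cv2.connectedComponentsWithStats(z); i=1+np.argmax(st[1:,4]); return c[i],st[i]
u,s1=red(t,(0,100,60),(220,160,260,200)); v,s2=red(a,(0,90,60),(225,165,260,200))
print(u,s1,v,s2,two(ct,u,cs,v))
cv2.imwrite('pics/t11c.png',cv2.resize(t[140:260,195:375,::-1],None,fx=4.4,fy=4.4,interpolation=cv2.INTER_CUBIC))
d=cv2.absdiff(cv2.imread('pics/top0.png'),cv2.imread('pics/t11.png')).max(2)
for n,(x,y) in dict(timer=(154,232),green=(360,204),yellow=(286,219)).items(): print(n,d[y-12:y+13,x-14:x+15].max())
E
```

```text
[235.33333333 176.87179487] [232 174   7   7  39] [238.23076923 182.23076923] [236 181   5   4  13] (array([0.55000376, 0.04784315, 0.07963914]), np.float64(0.0007009505342810186))
timer 26
green 179
yellow 202
```

View pics/t11c.png

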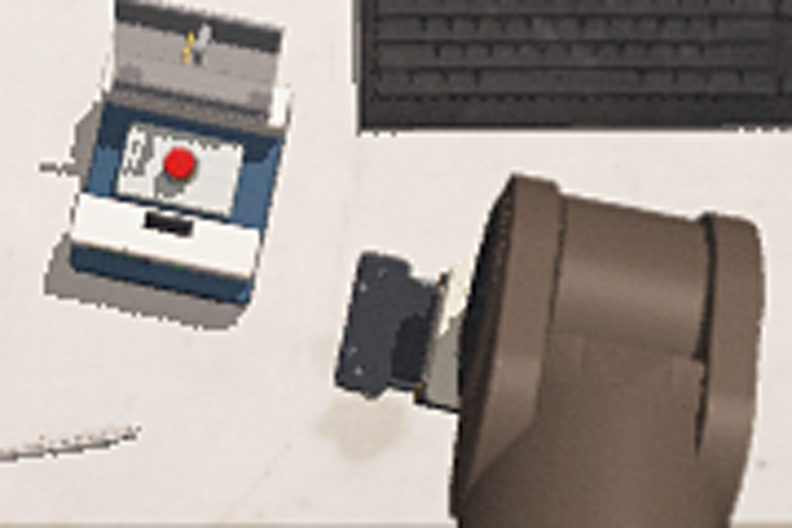

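Request:
{"api": "apply_moves", "payload": {
  "targets": [1, 0.05, -0.1, 0, 0, 1, 0.05, -0.12, 0, 0, 1, 0.05, -0.12, 0, 0, 1, 0.05, -0.12, 0, 0, 1, 0.049, -0.099, 0.04, 0, 1, 0, 0, 0.06, 0, 1, 0, 0, 0.08, 0, 1, 0, 0, 0.07, 0, 1, 0, 0, 0.04, 0, 1, 0, 0, 0, 0, 1, 0, 0, 0, 0]
}}

```text
clock: 20.6
position: [0.5511, 0.0488, 0.1298]
ee_rot: [-3.123, 0.335, -0.002]
force: [-0.4, 0.2, -0.0]
width: 0.003
```

```bash
python3 - <<'E'
from h import *
s=arm.observe(); print({k:np.round(v,4).tolist() for k,v in s.items() if k in('position','ee_rot','force','clock','width')})
im=snap('wrist','w12')
cv2.imwrite('pics/w12c.png',cv2.resize(im[60:260,150:350,::-1],None,fx=3,fy=3,interpolation=cv2.INTER_CUBIC))
E
```

```text
{'clock': 20.6, 'position': [0.5511, 0.0488, 0.1298], 'ee_rot': [-3.1232, 0.3346, -0.002], 'force': [-0.3676, 0.1643, -0.0154], 'width': 0.0025}
```

View pics/w12c.png

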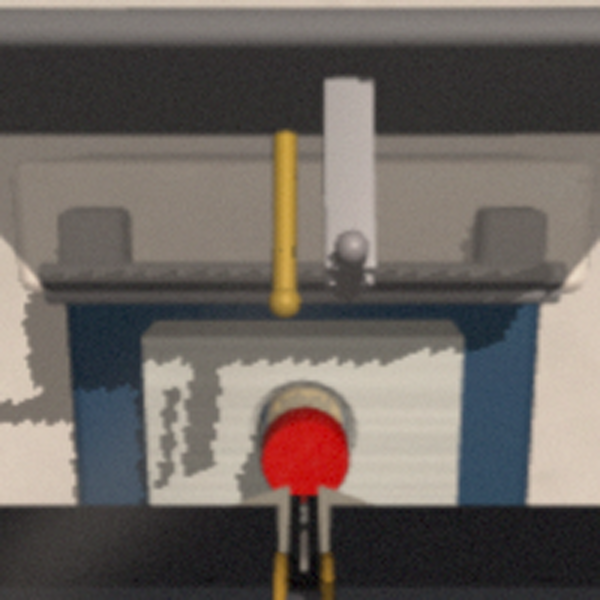

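Fingertips are shut and centred over the cap. Now a gentle touch down, where the cap top should stop them at about z 0.082.

Request:
{"api": "apply_moves", "payload": {
  "targets": [1, 0, 0, 0.04, 0, 1, 0, 0, 0.04, 0, 1, 0, 0, 0.02, 0, 1, 0, 0, 0.007, 0, 1, 0, 0, 0, 0]
}}

```text
clock: 21.28
position: [0.5504, 0.0484, 0.086]
ee_rot: [3.124, -0.335, -0.0]
force: [-0.2, 0.9, -0.5]
width: 0.005
```

Request:
{"api": "apply_moves", "payload": {
  "targets": [1, 0, 0, 0.0025, 0, 1, 0, 0, 0, 0]
}}

```text
clock: 21.52
position: [0.5506, 0.0484, 0.0854]
ee_rot: [-3.124, 0.335, -0.001]
force: [0.5, 0.2, 0.3]
width: 0.002
```

Request:
{"api": "apply_moves", "payload": {
  "targets": [1, 0, 0, 0.002, 0, 1, 0, 0, 0, 0]
}}

```text
clock: 21.78
position: [0.5504, 0.0483, 0.0843]
ee_rot: [3.124, -0.335, 0.0]
force: [-0.2, 0.1, 1.1]
width: 0.005
```

Request:
{"api": "apply_moves", "payload": {
  "targets": [1, 0, 0, 0.002, 0, 1, 0, 0, 0, 0]
}}

```text
clock: 22.02
position: [0.5504, 0.0484, 0.0835]
ee_rot: [3.124, -0.335, -0.0]
force: [-0.9, 0.4, -0.5]
width: 0.005
```

Request:
{"api": "apply_moves", "payload": {
  "targets": [1, 0, 0, 0.002, 0, 1, 0, 0, 0, 0]
}}

```text
clock: 22.28
position: [0.5505, 0.0484, 0.0829]
ee_rot: [3.124, -0.335, 0.0]
force: [-0.8, -0.8, 3.7]
width: 0.004
```

Request:
{"api": "apply_moves", "payload": {
  "targets": [1, 0, 0, 0.0015, 0, 1, 0, 0, 0, 0]
}}

```text
clock: 22.52
position: [0.5508, 0.0485, 0.0828]
ee_rot: [-3.124, 0.335, -0.002]
force: [-1.9, -1.1, 9.1]
width: 0.007
```

Request:
{"api": "apply_moves", "payload": {
  "targets": [1, 0, 0, -0.02, 0, 1, 0, 0, -0.08, 0, 1, 0, 0, -0.12, 0, 1, 0, 0, -0.12, 0, 1, 0, 0, -0.1, 0, 1, -0.05, 0.06, 0, 0, 1, -0.1, 0.1, 0, 0, 1, -0.1, 0.05, 0, 0, 1, 0, 0, 0, 0, 1, 0, 0, 0, 0]
}}

```text
clock: 23.78
position: [0.4355, -0.0123, 0.2586]
ee_rot: [-3.123, 0.335, -0.002]
force: [0.5, 0.2, 0.2]
width: 0.007
```

```bash
python3 - <<'E'
from h import *
s=arm.observe(); print({k:np.round(v,4).tolist() for k,v in s.items() if k in('position','force','clock')})
im=snap('wrist','w13'); t=snap('top','t13'); snap('scene','s13'); cw=cam('wrist',s)
h=cv2.cvtColor(im,cv2.COLOR_RGB2HSV); m=cv2.inRange(h,(0,150,60),(8,255,255))
n,l,st,c=cv2.connectedComponentsWithStats(m)
for i in range(1,n):
    if st[i,4]>40: print(st[i],c[i],onz(cw,c[i],.079).round(4))
cv2.imwrite('pics/t13c.png',cv2.resize(t[140:260,195:375,::-1],None,fx=4.4,fy=4.4,interpolation=cv2.INTER_CUBIC))
for n,lo,hi,r in (('green',(60,100,40),(95,255,255),(.4701,-.3321)),('yellow',(18,120,120),(32,255,255),(.4252,-.1039))):
    a=cv2.cvtColor(cv2.imread('pics/s13.png'),cv2.COLOR_BGR2HSV); b=cv2.cvtColor(cv2.imread('pics/scene0.png'),cv2.COLOR_BGR2HSV)
    for q in (a,b):
        mm=cv2.inRange(q,(lo[0],60,40),hi); x=(240,220) if n=='yellow' else (325,235); w=mm[x[1]:x[1]+25,x[0]:x[0]+30]; mo=cv2.moments(w,True); print(n,x[0]+mo['m10']/mo['m00'],x[1]+mo['m01']/mo['m00'])
E
```

```text
{'clock': 23.775, 'position': [0.4355, -0.0123, 0.2586], 'force': [0.5083, 0.2434, 0.2329]}
[158  66  22  22 337] [168.0148368   76.56083086] [0.5498 0.049  0.079 ]
green 339.74285714285713 248.4857142857143
green 339.8333333333333 248.44444444444446
yellow 254.88372093023256 226.88372093023256
yellow 254.74418604651163 226.86046511627907
```

View pics/w13.png

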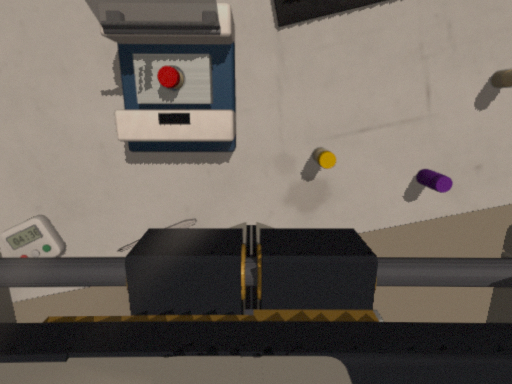

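View pics/s13.png

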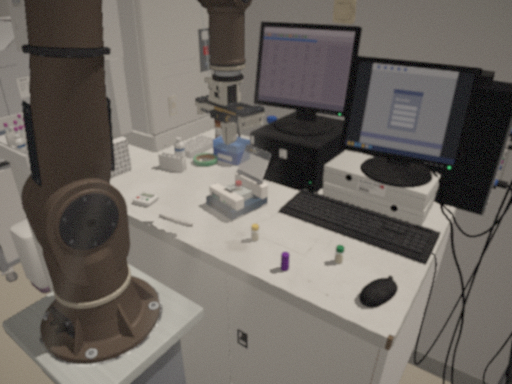

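The last pictures show the red cap in the well at wrist pixel (168,77), the hatch fully open, and the other vials and the timer where they started. The robot is clear of everything, so I hand the job in.

```bash
python3 -c "
from cell import arm
print(arm.sign_off())"
```

```text
the job is handed in; nothing more can be done
None
```

The red-capped vial stands home in the well with the hatch open, and I handed the job in at about 24 s of the 56 s allowed. No verdict was reported.

- **Hatch:** I pressed the blue mark in steps of 1 mm or less. The last two readings, at the latch's dead stop, were 10.1 and 13.7 N, under the 20 N limit. I then lifted straight up at about 0.5 m/s, and later pictures show the hatch fully open; I did not measure its angle.
- **Vial:** I lowered it into the well with no noticeable contact force and let go about 2 mm above the floor. I then touched the cap gently with the shut fingers, and it stopped firmly at z = 0.083 m with about 9 N. A vial that is home should stop at 0.082 m.
- **Disagreement:** A coarse two-camera estimate put the foot about 3 mm above the floor. I made the touch because of this, and it put the foot within about 1 mm.
- **Bystanders:** The green and yellow vials are within 0.2 px of their starting positions in the scene view. The timer was unchanged in the top view, checked before the last touch. The purple look-alike was left alone, and the robot ended clear of everything.

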